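# Gauge the tube bore of a heating-block insert

## Task

Check the bore of the aluminium heating-block insert with the blue plug gauge: put its green-collared go plug fully home in the bore and lift it out, then set its fatter red-collared no-go plug squarely on the mouth of the bore to confirm, without forcing it, that it does not enter. Then stand the blue gauge back on the bare worktop, upright on both plugs, and let go; leave the yellow gauge alone.

Things in the scene. Friction and masses are not known exactly. Their poses are not given: they have to be found in the camera images.
- blue_gauge: Blue plug gauge, 118 x 42 x 76 mm, 0.2 to 0.33 kg, standing on two steel plugs, both pointing down. Origin: worktop level, midway between plug ends; z up, x from go to no-go plug. Plugs at x = -38 mm (go) and +38 mm (no-go), 35 mm long, under collars 42 mm wide, z 35 to 49. Ribbed blue grip in the middle: 34 mm along x, 22 mm along y (take it across y), z 46 to 76, on a bar 20 mm wide, z 35 to 51.
- blue_gauge_go (a point): Centre of the lower end of the blue gauge's go plug: 26 mm in diameter, the last 6 mm tapering to 20 mm; green collar above it. Fully home, the collar rests on the block and this point is 35 mm below the block's top.
- blue_gauge_nogo (a point): Centre of the lower, flat end of the blue gauge's no-go plug: 36 mm in diameter; red collar above it. It cannot enter the bore.
- insert_block: Fixed aluminium block 56 x 56 mm on a dark base plate 76 x 76 x 8 mm; its flat top is 58 mm above the worktop. One upright blind bore in the middle, 30 mm wide (33 at the chamfered mouth), 42 mm deep. Origin: on the bore's axis, at worktop level; z up. Beside the block there is room for the gauge's other plug at any angle. A push over 40 N counts as forcing.
- yellow_gauge: A gauge of the same build with a yellow handle, for another bore (plugs 20 and 26 mm): not to be used or moved. Origin midway between its plug ends.

How it is judged:
On the way, in this order (a step that is already met when the one before it is completed fails the run):
1. the blue gauge's go plug is fully home in the bore (within 5 mm of its shoulder) (z of blue_gauge_go in the frame of insert_block below 0.028 m and horizontal distance between blue_gauge_go and insert_block below 0.01 m), for 0.2 s.
2. the no-go plug rests on the mouth of the bore, centred within 10 mm and upright within 10 degrees, and does not enter (horizontal distance between blue_gauge_nogo and insert_block below 0.01 m and z of blue_gauge_nogo in the frame of insert_block between 0.053 and 0.063 m and angle between blue_gauge's own z axis and vertical below 0.175 rad and contact force between blue_gauge and insert_block above 0.5 N), for 0.2 s.
At the end, for the whole second after the job is handed in: the blue gauge stands upright (within 6 degrees) on both plugs on the bare worktop (plug ends within 6 mm of its height), let go and at rest (height (world z) of blue_gauge between -0.006 and 0.006 m and angle between blue_gauge's own z axis and vertical below 0.1 rad and linear speed of blue_gauge below 0.02 m/s and contact force between blue_gauge and the fingers below 0.1 N); the robot touches nothing.
It fails at once if the yellow gauge is moved by more than 30 mm (distance of yellow_gauge from where it was at the start of the episode above 0.03 m).
It fails at once if the blue gauge is forced against the block with more than 40 N (contact force between blue_gauge and insert_block above 40 N).
It also fails if it takes over 64 s, if anything falls off the work surface, if the arm or the gripper's body presses on something with over 40 N, if the wrist force passes 120 N, or if a joint passes its speed limit or range.

## Robot

A 6-joint arm with a two-finger parallel gripper is mounted at the origin on a cart in front of the work surface, level with it; the furniture and walls round the work are solid. World frame = base frame: x ahead of the robot, y to its left, z up, the work surface at z = 0. Lengths are in m, angles in rad, forces in N, time in s.
With the tool pointing down it reaches from about 0.375 to 0.9 m from the base axis. Payload 3.1 kg.
Tool frame: the origin (TCP) lies midway between the tips of the shut fingers; the grasp point (between the pads) lies robot.grip_depth behind it (robot.grip_depth is the distance from the TCP to the grasp point, in m); z points along the fingers, y is the line along which they close (so a half turn about z gives the same grasp; the last joint's range is limited). The gripper opens to 87 mm and grips with 3 to 60 N. Pads are 19 mm wide; open, the fingers measure 117 mm over their backs; the gripper's body (75 mm by 190 mm) begins 51 mm behind the grasp point.
Start: joints at [1.016, 0.527, 1.433, -0, 1.181, -0.178], TCP at [0.23, 0.581, 0.187] pointing down, gripper open.
Joint ranges: [-3.08, 3.08], [-0.75, 2.2], [0.22, 2.44], [-1.43, 4.57], [0, 2.65], [-2.85, 2.85]. Speed limits (rad/s): [2.79, 2.79, 3.14, 3.14, 3.14, 3.14].

## Interface

Orientations are given as a unit quaternion [x, y, z, w].
In Python, from rig import robot gives the robot as it stands.
- The arm moves only by the tool send_path, called after "Call:" as name(argument=value, ...), one argument or row to a line, values as JSON. Schema: {"type":"object","properties":{"ticks":{"type":"array","items":{"type":"object","properties":{"x":{"type":"number"},"y":{"type":"number"},"z":{"type":"number"},"twist":{"type":"number"}},"additionalProperties":false},"minItems":1,"maxItems":20},"aperture":{"type":"number"},"clamp_n":{"type":"number"},"only":{"type":"string"},"quiet":{"type":"boolean"},"lines":{"type":"string"}},"required":["ticks"],"additionalProperties":false}. ticks is a list of rows, 1 to 20 of them, each an object with the fields x, y, z (the shift in m), twist (a turn about the tool's z in rad); a field left out counts as zero; each row shifts and turns the commanded pose from where the row before left it, along the tool's axes as they then stand; what a row does not reach is not made up. A row lasts 1/12 s, in which the tool goes at most 0.0417 m and 0.125 rad, less where a joint would pass 70% of its speed; a pose out of reach is approached as far as the arm can. aperture is the finger opening in m, set as the call begins (left out keeps the last). The fingers move at their own pace and stop on an object; clamp_n is the grip in N (left out, the last holds). Time passes only in rows, so rows that do not move let the fingers close. The tool returns the time, the measured TCP pose, the force, the opening and the grip force at its end. only (a regular expression) keeps the lines of the reply that match it, lines (a string "A,B") keeps lines A to B, and quiet returns only ok. Input that does not fit is refused with a message, and nothing moves.
- robot.get_obs(): the state, without advancing time (a new reading comes with each control period).
- robot.camera(name): name is "side" or "top"; returns a dict with "img" (480x640x3 uint8, red, green, blue), "fx", "fy", "cx", "cy" (pixels), "xyz" and "attitude" of the camera in the world. Camera axes: x right, y down, z forward; pixel columns grow to the right and rows downward; lengths in m; the calibration is good to about 2 mm. A picture is of the moment at which its call begins. There is no depth.
- robot.hand_in(): hands the job in; it is judged then, once.
The state is a dict: "time": time; "q": joint angles; "joint_velocities": joint speeds; "joint_torque": joint torques, N m; "position": TCP position; "tool_rot": TCP orientation; "ft_force": force on the tool from outside, world axes, zero at the start; "moment": the same for the moment, N m; "grip_width": finger opening in m; "grip_force": force on a finger pad.
Only numpy, scipy, OpenCV 4.12 (cv2) and the standard library are available. Lean on these libraries where they do the work, as an engineer would, in place of code of your own. Each camera call takes 0.05 s, during which the arm holds its last target. There are 200 camera calls.

## Working session

There is one attempt and no reset: what is moved stays moved. The work goes in short steps, Python scripts to look and compute and a tool call to move; the robot and the scene stay as the last step left them, time stands still between calls to the robot, and variables do not carry over. Pictures are saved under pics/ and viewed, at most 10 in all, crops included, and the job is handed in when it is done.

```bash
ls; mkdir -p pics; python3 - <<'E'
from rig import robot
import cv2,json
o=robot.get_obs();print({k:o[k] for k in("time","position","tool_rot","ft_force","grip_width")},robot.grip_depth)
for n in("top","side"):
    c=robot.camera(n);cv2.imwrite(f"pics/{n}0.png",c["img"][:,:,::-1]);print({k:v for k,v in c.items() if k!="img"})
E
```

```text
pics
rig.py
{'time': 0.0, 'position': array([0.22953475, 0.58045315, 0.18569727]), 'tool_rot': array([ 1.87270792e-01,  9.82307743e-01, -1.01134947e-03, -3.54632393e-04]), 'ft_force': array([ 0.10273561, -0.0841083 , -0.08408689]), 'grip_width': 0.08703320228704219} 0.0187
{'fx': 484.35032934667976, 'fy': 484.35032934667976, 'cx': 316.5318724993296, 'cy': 230.99209922785187, 'xyz': array([ 0.44647888, -0.15060683,  0.95865362]), 'attitude': array([ 0.70873058, -0.70411264,  0.02553745, -0.03569577])}
{'fx': 452.4863274076003, 'fy': 452.4863274076003, 'cx': 321.2386195148097, 'cy': 232.21650202811765, 'xyz': array([0.36699402, 0.6448203 , 0.3463341 ]), 'attitude': array([-0.08946374,  0.816059  , -0.56738868,  0.0641408 ])}
```

View pics/top0.png

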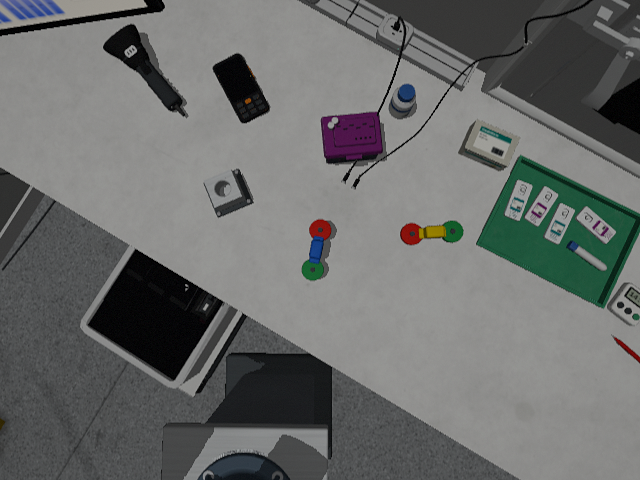

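View pics/side0.png

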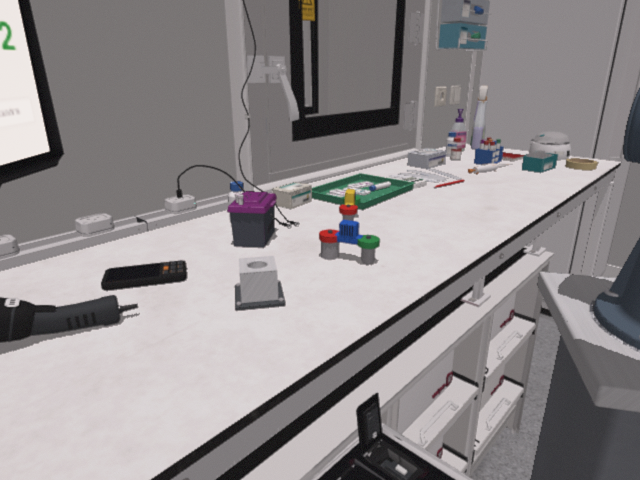

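The top view shows the block's bore near (224,188) and the blue gauge with red collar at (320,230) and green at (313,270). The yellow gauge is at (432,232). In the side view the bore is near (258,265), and the blue gauge's collars are at (329,237) red and (368,242) green. I'll enlarge both views.

```bash
python3 - <<'E'
import cv2
a=cv2.imread("pics/top0.png")[160:290,190:350];cv2.imwrite("pics/topc.png",cv2.resize(a,None,fx=4.6,fy=4.6,interpolation=cv2.INTER_CUBIC))
a=cv2.imread("pics/side0.png")[190:310,230:390];cv2.imwrite("pics/sidec.png",cv2.resize(a,None,fx=5,fy=5,interpolation=cv2.INTER_CUBIC))
E
```

```text
(no output)
```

View pics/topc.png

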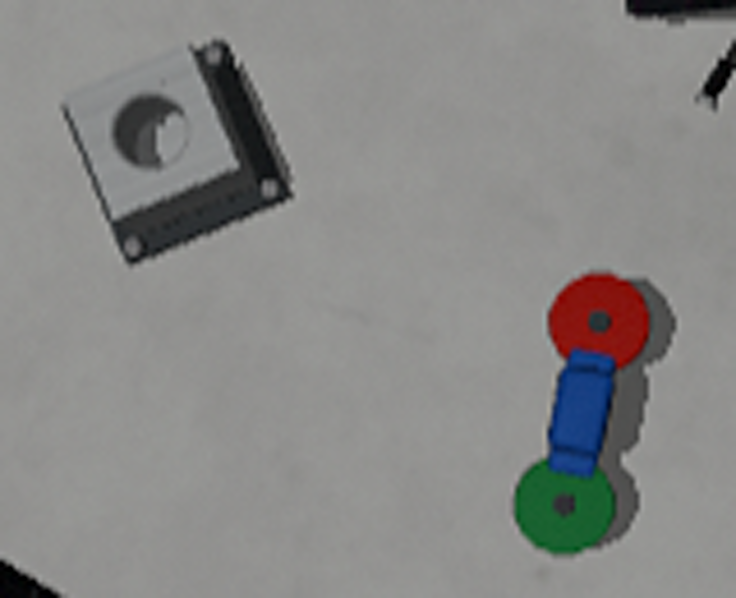

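View pics/sidec.png

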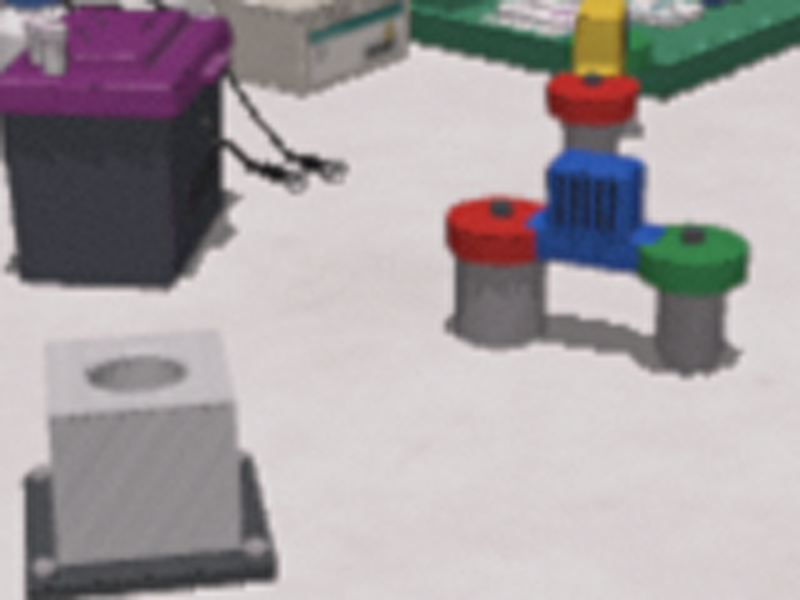

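The crops give these points:

| Point | Top crop | Side crop |
|---|---|---|
| Bore mouth | (151,131) | (137,374) |
| Red collar dot | (600,321) | (501,209) |
| Green collar dot | (565,505) | (692,236) |

Next I triangulate them.

```bash
cat > geo.py <<'E'
import numpy as np
from scipy.spatial.transform import Rotation as R
C={"top":((484.3503,316.532,230.992),(0.44647888,-0.15060683,0.95865362),(0.70873058,-0.70411264,0.02553745,-0.03569577)),
"side":((452.4863,321.2386,232.2165),(0.36699402,0.6448203,0.3463341),(-0.08946374,0.816059,-0.56738868,0.0641408))}
def ray(n,u,v):
    (f,cx,cy),p,q=C[n];d=R.from_quat(q).apply([(u-cx)/f,(v-cy)/f,1]);return np.array(p),d/np.linalg.norm(d)
def tri(a,b):
    A=0;y=0
    for p,d in(ray("top",*a),ray("side",*b)):
        M=np.eye(3)-np.outer(d,d);A=A+M;y=y+M@p
    return np.linalg.solve(A,y)
def onz(n,u,v,z):
    p,d=ray(n,u,v);return p+d*(z-p[2])/d[2]
def up(p,s,o): return (p[0]+.5)/s-.5+o[0],(p[1]+.5)/s-.5+o[1]
E
python3 - <<'E'
from geo import *
for n,a,b,z in(("bore",(151,131),(137,374),.058),("red",(600,321),(501,209),.05),("green",(565,505),(692,236),.05)):
    a=up(a,4.6,(190,160));b=up(b,5,(230,190))
    print(n,tri(a,b).round(4),onz("top",*a,z).round(4),onz("side",*b,z).round(4))
E
```

```text
bore [0.6054 0.0413 0.0555] [0.6048 0.0407 0.058 ] [0.6034 0.0466 0.058 ]
red [ 0.5283 -0.1439  0.0493] [ 0.5284 -0.1439  0.05  ] [ 0.5278 -0.1419  0.05  ]
green [ 0.4535 -0.1301  0.0495] [ 0.4532 -0.1301  0.05  ] [ 0.4537 -0.1286  0.05  ]
```

```bash
cat > togo.py <<'E'
import sys,numpy as np
from rig import robot
from scipy.spatial.transform import Rotation as R
o=robot.get_obs();M=R.from_quat(o["tool_rot"]).as_matrix()
x,y,z,yaw=map(float,sys.argv[1:5]) # yaw = world angle of tool y
w=np.array([x,y,z])-o["position"];cy=np.arctan2(M[1,1],M[0,1])
print("t",round(o["time"],2),"tool d",(M.T@w).round(4),"turn",round(-(yaw-cy),4),"pos",o["position"].round(4),"toolz",M[:,2].round(3),"F",o["ft_force"].round(1),"w",round(o["grip_width"],4),"gf",o["grip_force"],"q",o["q"].round(2))
E
```

Call:
send_path(
  ticks=[
    {"x":-0.025, "y":-0.0285},
    {"x":-0.025, "y":-0.0285},
    {"x":-0.025, "y":-0.0285},
    {"x":-0.025, "y":-0.0285},
    {"x":-0.025, "y":-0.0285},
    {"x":-0.025, "y":-0.0285},
    {"x":-0.025, "y":-0.0285},
    {"x":-0.025, "y":-0.0285},
    {"x":-0.025, "y":-0.0285},
    {"x":-0.025, "y":-0.0285},
    {"x":-0.025, "y":-0.0285},
    {"x":-0.025, "y":-0.0285},
    {"x":-0.025, "y":-0.0285},
    {"x":-0.025, "y":-0.0285},
    {"x":-0.025, "y":-0.0285},
    {"x":-0.025, "y":-0.0285},
    {"x":-0.025, "y":-0.0285},
    {"x":-0.025, "y":-0.0285, "twist":-0.06},
    {"x":-0.025, "y":-0.0285, "twist":-0.06},
    {"x":-0.025, "y":-0.0285, "twist":-0.07},
  ],
  aperture=0.087,
)

```text
time: 1.77
position: [0.491, -0.1321, 0.1863]
tool_rot: [0.092, 0.996, 0.0, -0.001]
ft_force: [-0.1, 0.3, 0.2]
grip_width: 0.0868
grip_force: 0.0
```

```bash
python3 togo.py 0.491 -0.137 0.044 1.388
```

```text
t 1.77 tool d [-0.0011 -0.0049  0.1423] turn -0.0019 pos [ 0.491  -0.1321  0.1863] toolz [-0.001  0.001 -1.   ] F [-0.1  0.3  0.2] w 0.0868 gf 0.0 q [-0.48  0.37  1.72  0.    1.05 -1.87]
```

Call:
send_path(
  ticks=[
    {"x":-0.001, "y":-0.0045, "z":0.02},
    {"z":0.03},
    {"z":0.03},
    {"z":0.03},
    {"z":0.02},
    {"z":0.012},
    {},
    {},
  ],
)

```text
time: 2.43
position: [0.491, -0.1346, 0.044]
tool_rot: [0.093, 0.996, 0.0, -0.001]
ft_force: [-0.6, -0.2, 0.2]
grip_width: 0.0867
grip_force: 0.0
```

```bash
python3 togo.py 0.491 -0.137 0.044 1.388; python3 - <<'E'
from rig import robot
import cv2
a=robot.camera("side")["img"][170:290,270:430,::-1];cv2.imwrite("pics/s1.png",cv2.resize(a,None,fx=4,fy=4,interpolation=cv2.INTER_CUBIC))
E
```

```text
t 2.43 tool d [-0.0005 -0.0024 -0.    ] turn -0.0041 pos [ 0.491  -0.1346  0.044 ] toolz [-0.002  0.001 -1.   ] F [-0.6 -0.2  0.2] w 0.0867 gf 0.0 q [-0.49  0.6   1.84 -0.    0.7  -1.87]
```

View pics/s1.png

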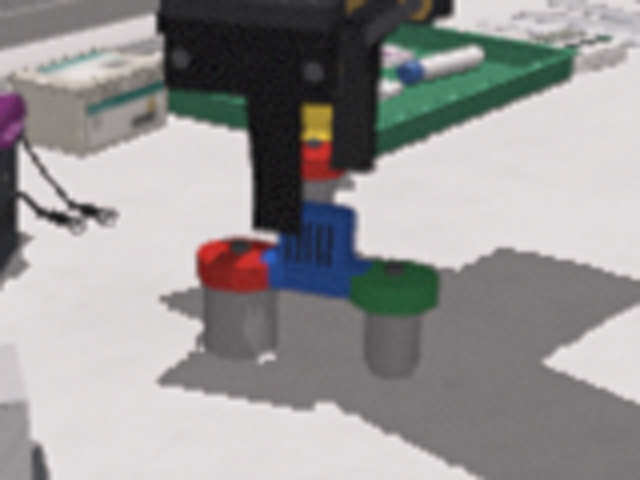

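```bash
python3 - <<'E'
from geo import *
(f,cx,cy),p,q=C["side"]
for X in((.491,-.137,.076),(.500,-.0785,.044),(.513,-.19,.044),(.491,-.137,.035)):
    d=R.from_quat(q).inv().apply(np.array(X)-p);u,v=f*d[0]/d[2]+cx,f*d[1]/d[2]+cy;print((u-270)*4,(v-170)*4)
E
```

```text
315.3695793187251 202.11428779326138
272.04561560540196 311.95221938958423
287.8172992524999 226.3183978365522
313.7908393548314 284.85305051359853
```

The near fingertip shows at crop (277,230) and the far one at (352,168). By projection they should be near (272,312) and (288,226), so the pose and the picture disagree. I'll check with the top view before closing.

```bash
python3 - <<'E'
from rig import robot
import cv2
from geo import *
c=robot.camera("top");print(c["xyz"],c["attitude"])
a=c["img"][150:300,220:420,::-1];cv2.imwrite("pics/t1.png",cv2.resize(a,None,fx=4,fy=4,interpolation=cv2.INTER_CUBIC))
c=robot.camera("side");print(c["xyz"],c["attitude"],c["fx"])
for n,p in(("near",(277,230)),("far",(352,168))):
    for z in(.044,.06,.08,.1):print(n,onz("side",*up(p,4,(270,170)),z).round(3))
E
```

```text
[ 0.44647888 -0.15060683  0.95865362] [ 0.70873058 -0.70411264  0.02553745 -0.03569577]
[0.36699402 0.6448203  0.3463341 ] [-0.08946374  0.816059   -0.56738868  0.0641408 ] 452.4863274076003
near [ 0.518 -0.186  0.044]
near [ 0.51  -0.142  0.06 ]
near [ 0.5   -0.087  0.08 ]
near [ 0.49  -0.032  0.1  ]
far [ 0.497 -0.293  0.044]
far [ 0.49  -0.243  0.06 ]
far [ 0.481 -0.181  0.08 ]
far [ 0.473 -0.119  0.1  ]
```

View pics/t1.png

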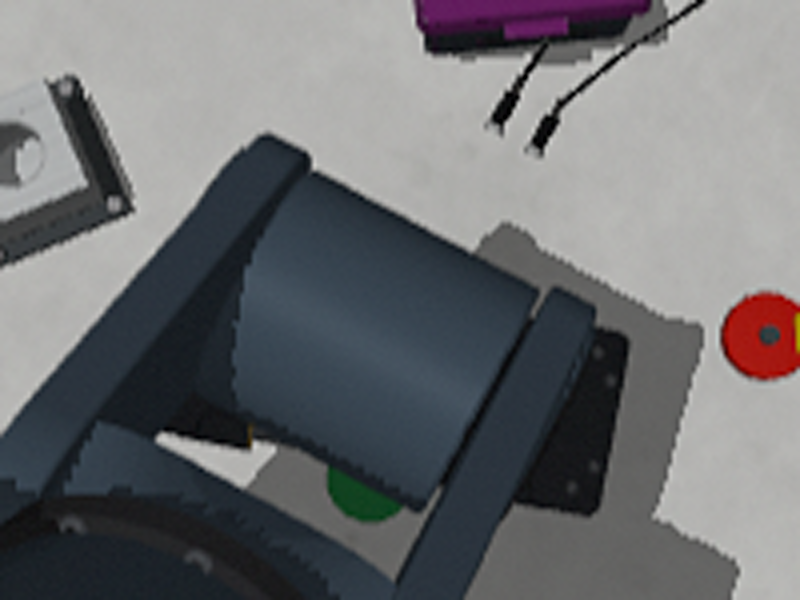

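```bash
python3 togo.py 0.491 -0.137 0.044 1.388; python3 - <<'E'
from rig import robot
import cv2,numpy as np
i=robot.camera("side")["img"][170:290,270:430,::-1];i4=cv2.resize(i,None,fx=4,fy=4,interpolation=cv2.INTER_CUBIC)
a=cv2.imread("pics/s1.png");d=np.abs(a.astype(int)-i4).max(2);print((d>60).sum())
b=i4.max(2)<60
for u in(265,275,285,345,355,365):
    c=np.where(b[100:,u])[0];print(u,100+c.max() if len(c) else None)
E
```

```text
t 2.58 tool d [ 0.0011 -0.002   0.0017] turn -0.0039 pos [ 0.4924 -0.1352  0.0457] toolz [ 0.002 -0.001 -1.   ] F [-0.   0.   0.7] w 0.087 gf 0.0 q [-0.49  0.6   1.84  0.    0.7  -1.87]
1493
265 224
275 226
285 230
345 165
355 165
365 165
```

```bash
python3 - <<'E'
from geo import *
def ony(n,p,y0):
    p,d=ray(n,*p);return p+d*(y0-p[1])/d[1]
print("body near bottom",ony("side",up((230,92),4,(270,170)),-.042), ony("side",up((163,88),4,(270,170)),-.042))
for z in(.114,.15,.2,.25):print(z,onz("top",*up((628,340),4,(220,150)),z).round(3),onz("top",*up((600,515),4,(220,150)),z).round(3))
E
```

```text
body near bottom [ 0.51196123 -0.042       0.15350739] [ 0.53960955 -0.042       0.15359957]
0.114 [ 0.514 -0.243  0.114] [ 0.438 -0.231  0.114]
0.15 [ 0.511 -0.239  0.15 ] [ 0.438 -0.227  0.15 ]
0.2 [ 0.507 -0.234  0.2  ] [ 0.439 -0.223  0.2  ]
0.25 [ 0.503 -0.228  0.25 ] [ 0.439 -0.218  0.25 ]
```

Both views put the body's underside about 0.153 m up and the fingertips at about 0.080 m. The reading says 0.044 m, so the gripper looks roughly 36 mm higher than reported. There is free space beside the grip, so I'll go down 20 mm and re-measure.

```bash
cat > tips.py <<'E'
from rig import robot
import cv2,numpy as np
from geo import *
i=robot.camera("side")["img"];b=(i.max(2)<60)
def low(u0,u1,v1):
    r=[]
    for u in range(u0,u1):
        c=np.where(b[190:v1,u])[0];r.append((u,190+c.max() if len(c) else None))
    return r
print(low(332,366,262))
E
```

Call:
send_path(
  ticks=[
    {"y":-0.001, "z":0.01},
    {"y":-0.001, "z":0.01},
    {},
    {},
  ],
)

```text
time: 2.97
position: [0.4904, -0.1365, 0.0239]
tool_rot: [0.093, 0.996, 0.0, -0.001]
ft_force: [-0.4, -0.0, 0.4]
grip_width: 0.0866
grip_force: 0.0
```

```bash
python3 tips.py
```

```text
[(332, np.int64(206)), (333, np.int64(231)), (334, np.int64(237)), (335, np.int64(237)), (336, np.int64(237)), (337, np.int64(237)), (338, np.int64(237)), (339, np.int64(237)), (340, np.int64(238)), (341, np.int64(238)), (342, np.int64(238)), (343, np.int64(238)), (344, np.int64(238)), (345, np.int64(237)), (346, np.int64(234)), (347, np.int64(206)), (348, np.int64(206)), (349, np.int64(206)), (350, np.int64(207)), (351, np.int64(207)), (352, np.int64(207)), (353, np.int64(220)), (354, np.int64(220)), (355, np.int64(220)), (356, np.int64(220)), (357, np.int64(220)), (358, np.int64(220)), (359, np.int64(221)), (360, np.int64(221)), (361, np.int64(221)), (362, np.int64(221)), (363, np.int64(210)), (364, np.int64(207)), (365, None)]
```

Call:
send_path(
  ticks=[
    {"y":-0.0005, "z":0.008},
    {"z":0.007},
    {},
    {},
  ],
)

```text
time: 3.35
position: [0.4906, -0.137, 0.009]
tool_rot: [0.093, 0.996, 0.0, -0.001]
ft_force: [0.1, -1.0, 0.2]
grip_width: 0.0869
grip_force: 0.0
```

Call:
send_path(
  ticks=[
    {},
    {},
    {},
    {},
    {},
    {},
    {},
    {},
    {},
  ],
  aperture=0.0,
  clamp_n=40,
)

```text
time: 4.1
position: [0.4911, -0.1373, 0.0097]
tool_rot: [0.093, 0.996, -0.0, 0.0]
ft_force: [-0.4, 0.0, 0.1]
grip_width: 0.0351
grip_force: 0.0
```

```bash
python3 - <<'E'
from rig import robot
import cv2
a=robot.camera("side")["img"][170:290,270:430,::-1];cv2.imwrite("pics/s2.png",cv2.resize(a,None,fx=4,fy=4,interpolation=cv2.INTER_CUBIC))
E
```

```text
(no output)
```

View pics/s2.png

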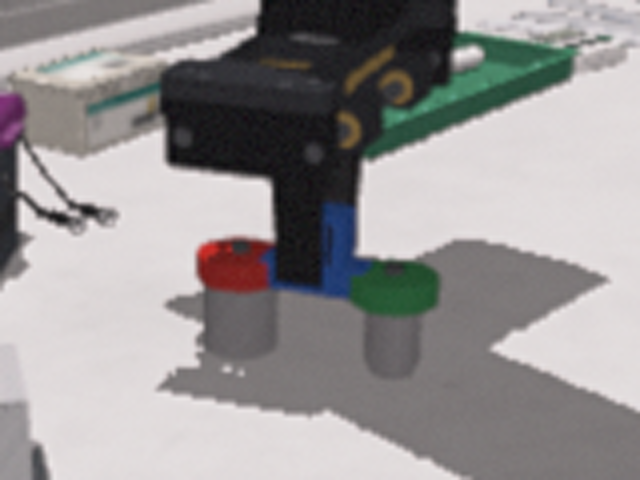

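The near fingertip at crop (298,285) works out to z ≈ 0.045, level with the lower grip, and it sits centred on the ribs. So vision confirms the height offset. I'll continue closing.

Call:
send_path(
  ticks=[
    {},
    {},
    {},
    {},
    {},
    {},
    {},
  ],
  aperture=0.0,
  clamp_n=40,
)

```text
time: 4.73
position: [0.491, -0.1372, 0.0096]
tool_rot: [0.093, 0.996, 0.0, -0.0]
ft_force: [-0.1, 0.7, -0.7]
grip_width: 0.0218
grip_force: 39.7
```

```bash
python3 togo.py 0.6424 0.0341 0.1 1.388
```

```text
t 4.73 tool d [-0.1169  0.1964 -0.0904] turn -0.0041 pos [ 0.491  -0.1372  0.0096] toolz [-0.  0. -1.] F [-0.1  0.7 -0.7] w 0.0218 gf 39.74382296204567 q [-0.49  0.67  1.86  0.    0.62 -1.88]
```

Call:
send_path(
  ticks=[
    {"z":-0.01},
    {"z":-0.025},
    {"z":-0.025},
    {"z":-0.025},
    {"x":-0.01, "y":0.016},
    {"x":-0.0145, "y":0.0245},
    {"x":-0.0145, "y":0.0245},
    {"x":-0.0145, "y":0.0245},
    {"x":-0.0145, "y":0.0245},
    {"x":-0.0145, "y":0.0245},
    {"x":-0.0145, "y":0.0245},
    {"x":-0.0145, "y":0.0245},
    {"x":-0.005, "y":0.008},
    {},
    {},
  ],
)

```text
time: 5.98
position: [0.6408, 0.0332, 0.0944]
tool_rot: [0.093, 0.996, -0.0, -0.001]
ft_force: [-0.2, -0.0, -3.4]
grip_width: 0.0216
grip_force: 39.7
```

```bash
python3 togo.py 0.6424 0.0341 0.1 1.388; python3 - <<'E'
from rig import robot
import cv2
c=robot.camera("side");i=c["img"][:,:,::-1];cv2.imwrite("pics/s3f.png",i)
cv2.imwrite("pics/s3.png",cv2.resize(i[190:320,200:360],None,fx=4.6,fy=4.6,interpolation=cv2.INTER_CUBIC))
E
```

```text
t 5.98 tool d [-0.0014  0.0012 -0.0056] turn -0.0027 pos [0.6408 0.0332 0.0944] toolz [-0.002 -0.001 -1.   ] F [-0.2 -0.  -3.4] w 0.0216 gf 39.738863948732615 q [-0.12  0.66  1.47 -0.    1.02 -1.51]
```

View pics/s3.png

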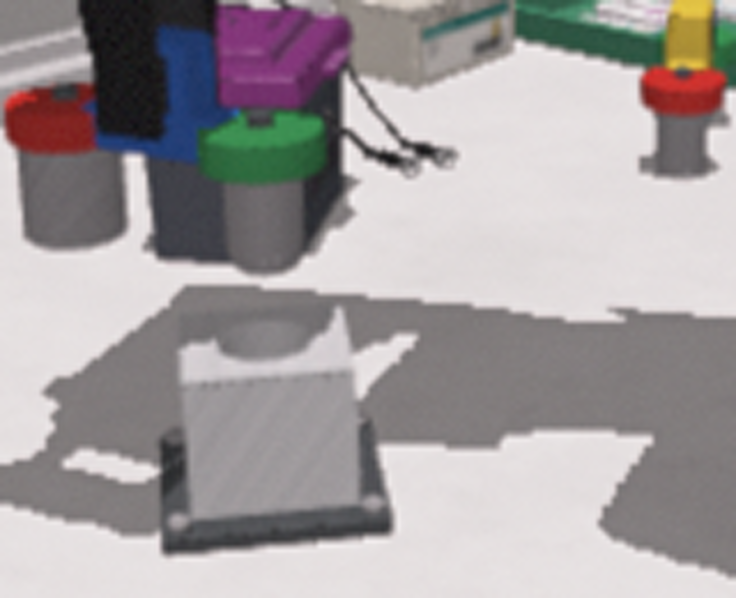

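The green collar's dot is at crop (261,119), the red dot at (66,92) and the bore's mouth at about (265,342).

```bash
python3 - <<'E'
from geo import *
s=lambda p:up(p,4.6,(200,190))
for z in(.131,.134,.137):print(z,onz("side",*s((261,119)),z).round(4),onz("side",*s((66,92)),z).round(4))
print(onz("side",*s((265,342)),.058).round(4))
(f,cx,cy),p,q=C["side"]
def pr(X):
    d=R.from_quat(q).inv().apply(np.array(X)-p);u,v=f*d[0]/d[2]+cx,f*d[1]/d[2]+cy;return ((u+.5-200)*4.6-.5).round(1),((v+.5-190)*4.6-.5).round(1)
g=(.6424-.0374,.0341+.0069)
print(pr((*g,.134)),pr((*g,.085)),pr((.605,.041,.058)))
a=np.linspace(0,2*np.pi,60);E=np.array([pr((.605+.0165*np.cos(t),.041+.0165*np.sin(t),.058)) for t in a]);print(E.min(0),E.max(0))
E
```

```text
0.131 [0.6072 0.0281 0.131 ] [0.6834 0.0141 0.131 ]
0.134 [0.6038 0.0367 0.134 ] [0.6789 0.0229 0.134 ]
0.137 [0.6005 0.0453 0.137 ] [0.6745 0.0316 0.137 ]
[0.6036 0.0449 0.058 ]
(np.float64(252.9), np.float64(122.8)) (np.float64(260.9), np.float64(262.7)) (np.float64(265.2), np.float64(336.9))
[215.7 317.2] [314.4 357.5]
```

Call:
send_path(
  ticks=[
    {"x":-0.0014, "y":0.0015, "z":0.006},
    {"z":0.01},
    {"z":0.008},
    {},
    {},
  ],
)

```text
time: 6.45
position: [0.6422, 0.034, 0.0693]
tool_rot: [0.094, 0.996, 0.0, -0.002]
ft_force: [-0.3, 0.7, -2.7]
grip_width: 0.0216
grip_force: 39.7
```

```bash
python3 togo.py 0.6424 0.0346 0.0705 1.388
```

```text
t 6.45 tool d [-0.      0.0007 -0.0012] turn -0.0048 pos [0.6422 0.034  0.0693] toolz [-0.003  0.    -1.   ] F [-0.3  0.7 -2.7] w 0.0216 gf 39.73944213241339 q [-0.12  0.69  1.48 -0.    0.97 -1.5 ]
```

Call:
send_path(
  ticks=[
    {"z":0.003},
    {"z":0.003},
    {"z":0.002},
    {},
  ],
)

```text
time: 6.78
position: [0.6432, 0.0344, 0.0622]
tool_rot: [0.093, 0.996, 0.0, -0.0]
ft_force: [-0.4, -0.3, -2.4]
grip_width: 0.0216
grip_force: 39.7
```

```bash
python3 togo.py 0.6424 0.0346 0.0325 1.388
```

```text
t 6.78 tool d [0.0008 0.     0.0297] turn -0.004 pos [0.6432 0.0344 0.0622] toolz [-0.001  0.    -1.   ] F [-0.4 -0.3 -2.4] w 0.0216 gf 39.739342443645 q [-0.12  0.7   1.48  0.    0.96 -1.5 ]
```

Call:
send_path(
  ticks=[
    {"z":0.003},
    {"z":0.003},
    {},
  ],
)

```text
time: 7.03
position: [0.6431, 0.0345, 0.056]
tool_rot: [0.093, 0.996, 0.0, -0.001]
ft_force: [0.4, -0.1, -3.1]
grip_width: 0.0217
grip_force: 39.7
```

Call:
send_path(
  ticks=[
    {"z":0.004},
    {"z":0.004},
    {},
  ],
)

```text
time: 7.28
position: [0.6428, 0.0344, 0.0476]
tool_rot: [0.093, 0.996, 0.0, -0.001]
ft_force: [-0.2, -0.3, -3.5]
grip_width: 0.0214
grip_force: 39.7
```

Call:
send_path(
  ticks=[
    {"z":0.004},
    {"z":0.004},
    {"z":0.003},
    {},
  ],
)

```text
time: 7.62
position: [0.6428, 0.0345, 0.0367]
tool_rot: [0.093, 0.996, 0.0, -0.001]
ft_force: [-0.1, -0.8, -2.3]
grip_width: 0.0219
grip_force: 39.7
```

Call:
send_path(
  ticks=[
    {"z":0.002},
    {},
    {},
  ],
)

```text
time: 7.87
position: [0.6436, 0.0344, 0.0356]
tool_rot: [0.093, 0.996, 0.0, -0.0]
ft_force: [-0.2, -0.0, -1.8]
grip_width: 0.0219
grip_force: 39.7
```

Call:
send_path(
  ticks=[
    {"z":0.001},
    {},
    {},
  ],
)

```text
time: 8.12
position: [0.6436, 0.0344, 0.0347]
tool_rot: [0.093, 0.996, -0.0, 0.0]
ft_force: [0.7, -0.5, -3.1]
grip_width: 0.0218
grip_force: 39.7
```

Call:
send_path(
  ticks=[
    {"z":0.001},
    {},
    {},
  ],
)

```text
time: 8.37
position: [0.6435, 0.0344, 0.0336]
tool_rot: [0.093, 0.996, 0.0, -0.0]
ft_force: [-0.4, -0.3, -2.4]
grip_width: 0.0219
grip_force: 39.7
```

Call:
send_path(
  ticks=[
    {"z":0.001},
    {},
    {},
  ],
)

```text
time: 8.62
position: [0.6437, 0.0343, 0.0328]
tool_rot: [0.093, 0.996, -0.0, 0.0]
ft_force: [0.8, 0.1, -2.2]
grip_width: 0.0218
grip_force: 39.7
```

Call:
send_path(
  ticks=[
    {"z":0.0007},
    {},
    {},
  ],
)

```text
time: 8.87
position: [0.6439, 0.0343, 0.0326]
tool_rot: [0.093, 0.996, -0.0, 0.0]
ft_force: [-0.7, 0.2, 1.9]
grip_width: 0.0216
grip_force: 39.8
```

Call:
send_path(
  ticks=[
    {"z":-0.004},
    {"z":-0.008},
    {"z":-0.012},
    {"z":-0.014},
    {"z":-0.016},
    {"z":-0.012},
    {"x":0.01},
    {"x":0.018},
    {"x":0.02},
    {"x":0.018},
    {"x":0.01},
    {},
    {},
    {},
  ],
)

```text
time: 10.03
position: [0.5711, 0.0481, 0.0986]
tool_rot: [0.093, 0.996, -0.0, 0.002]
ft_force: [-0.1, 0.2, -2.9]
grip_width: 0.0218
grip_force: 39.8
```

```bash
python3 togo.py 0.5685 0.0482 0.0675 1.388;python3 - <<'E'
from rig import robot
import cv2
c=robot.camera("side");i=c["img"][:,:,::-1]
cv2.imwrite("pics/s4.png",cv2.resize(i[190:320,200:360],None,fx=4.6,fy=4.6,interpolation=cv2.INTER_CUBIC))
E
```

```text
t 10.03 tool d [ 0.0026 -0.0004  0.0311] turn -0.0041 pos [0.5711 0.0481 0.0986] toolz [ 0.003 -0.    -1.   ] F [-0.1  0.2 -2.9] w 0.0218 gf 39.77225694805384 q [-0.11  0.57  1.65 -0.    0.92 -1.49]
```

View pics/s4.png

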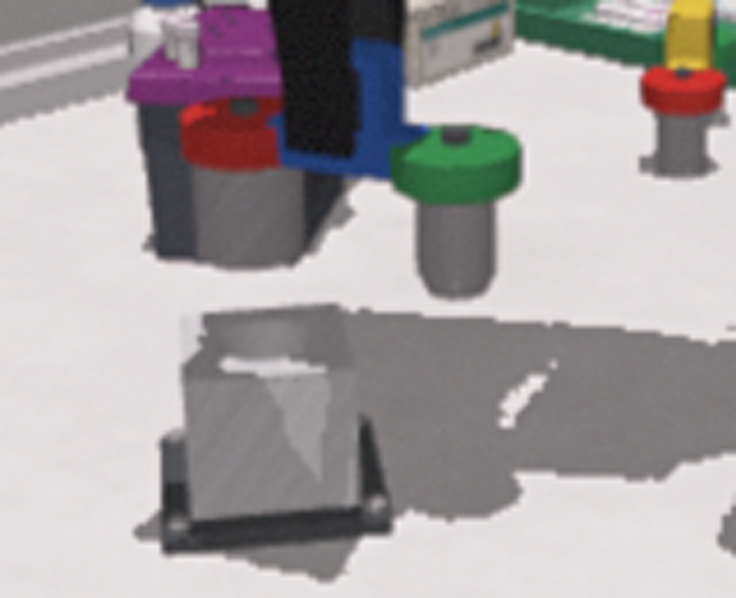

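The gauge hangs upright with the red plug's dot at crop (243,104), about 3 mm too far in x, as togo also says. I'll correct that and lower.

Call:
send_path(
  ticks=[
    {"x":0.0026, "z":0.008},
    {"z":0.01},
    {"z":0.009},
    {},
    {},
  ],
)

```text
time: 10.5
position: [0.5654, 0.049, 0.0695]
tool_rot: [0.093, 0.996, 0.0, -0.001]
ft_force: [-0.2, 0.0, -2.8]
grip_width: 0.0215
grip_force: 39.8
```

```bash
python3 togo.py 0.5685 0.0482 0.0675 1.388
```

```text
t 10.5 tool d [-0.0032 -0.0002  0.002 ] turn -0.0041 pos [0.5654 0.049  0.0695] toolz [-0.003  0.    -1.   ] F [-0.2  0.  -2.8] w 0.0215 gf 39.77234238758683 q [-0.11  0.61  1.68  0.    0.85 -1.49]
```

Call:
send_path(
  ticks=[
    {"z":0.0015},
    {},
    {},
  ],
)

```text
time: 10.75
position: [0.5666, 0.049, 0.0696]
tool_rot: [0.093, 0.996, 0.0, 0.0]
ft_force: [-0.2, 0.4, -2.4]
grip_width: 0.0218
grip_force: 39.8
```

Call:
send_path(
  ticks=[
    {"x":-0.001, "z":0.001},
    {},
    {},
  ],
)

```text
time: 11.0
position: [0.5675, 0.0488, 0.0686]
tool_rot: [0.093, 0.996, -0.0, 0.0]
ft_force: [-0.2, -0.1, -2.4]
grip_width: 0.0217
grip_force: 39.8
```

Call:
send_path(
  ticks=[
    {"z":0.001},
    {},
    {},
  ],
)

```text
time: 11.25
position: [0.5675, 0.0488, 0.0676]
tool_rot: [0.093, 0.996, -0.0, 0.0]
ft_force: [0.2, -0.8, -2.0]
grip_width: 0.0217
grip_force: 39.8
```

Call:
send_path(
  ticks=[
    {"z":0.0008},
    {},
    {},
  ],
)

```text
time: 11.5
position: [0.5674, 0.0488, 0.0674]
tool_rot: [0.093, 0.996, -0.0, 0.0]
ft_force: [-1.9, 0.3, 4.2]
grip_width: 0.0216
grip_force: 39.8
```

Call:
send_path(
  ticks=[
    {},
    {},
    {},
    {},
    {},
  ],
)

```text
time: 11.92
position: [0.5674, 0.0489, 0.0673]
tool_rot: [0.093, 0.996, 0.0, 0.0]
ft_force: [-2.2, 0.4, 5.5]
grip_width: 0.0219
grip_force: 39.8
```

Call:
send_path(
  ticks=[
    {"z":-0.005},
    {"z":-0.01},
    {"z":-0.015},
    {},
    {},
  ],
)

```text
time: 12.33
position: [0.5682, 0.0487, 0.0974]
tool_rot: [0.093, 0.996, -0.0, 0.001]
ft_force: [-0.5, -0.1, -2.3]
grip_width: 0.0215
grip_force: 39.8
```

```bash
python3 togo.py 0.491 -0.137 0.0096 1.388
```

```text
t 12.33 tool d [ 0.0416 -0.1968  0.0877] turn -0.004 pos [0.5682 0.0487 0.0974] toolz [ 0.002 -0.    -1.   ] F [-0.5 -0.1 -2.3] w 0.0215 gf 39.77220743894577 q [-0.11  0.57  1.66 -0.    0.91 -1.49]
```

Call:
send_path(
  ticks=[
    {"x":0.0026, "y":-0.0125},
    {"x":0.005, "y":-0.0245},
    {"x":0.005, "y":-0.0245},
    {"x":0.005, "y":-0.0245},
    {"x":0.005, "y":-0.0245},
    {"x":0.005, "y":-0.0245},
    {"x":0.005, "y":-0.0245},
    {"x":0.005, "y":-0.0245},
    {"x":0.0026, "y":-0.0125},
    {"z":0.02},
    {"z":0.025},
    {"z":0.02},
    {"z":0.012},
    {"z":0.006},
    {},
    {},
  ],
)

```text
time: 13.67
position: [0.491, -0.137, 0.0134]
tool_rot: [0.093, 0.996, 0.0, -0.0]
ft_force: [-0.8, -0.0, -3.6]
grip_width: 0.022
grip_force: 39.8
```

```bash
python3 togo.py 0.491 -0.137 0.0096 1.388
```

```text
t 13.67 tool d [-0.      0.      0.0038] turn -0.0042 pos [ 0.491  -0.137   0.0134] toolz [-0.001  0.    -1.   ] F [-0.8 -0.  -3.6] w 0.022 gf 39.77213479578495 q [-0.49  0.66  1.85 -0.    0.63 -1.88]
```

Call:
send_path(
  ticks=[
    {"z":0.002},
    {"z":0.001},
    {},
    {},
  ],
)

```text
time: 14.0
position: [0.4916, -0.1369, 0.0112]
tool_rot: [0.093, 0.996, -0.0, 0.0]
ft_force: [0.8, -0.4, -2.7]
grip_width: 0.0218
grip_force: 39.8
```

Call:
send_path(
  ticks=[
    {"z":0.001},
    {},
    {},
  ],
)

```text
time: 14.25
position: [0.4914, -0.1368, 0.0098]
tool_rot: [0.093, 0.996, -0.0, 0.0]
ft_force: [-0.2, 0.8, -3.1]
grip_width: 0.0218
grip_force: 39.8
```

Call:
send_path(
  ticks=[
    {"z":0.0005},
    {},
    {},
  ],
)

```text
time: 14.5
position: [0.4914, -0.1368, 0.0095]
tool_rot: [0.093, 0.996, -0.0, 0.0]
ft_force: [-0.1, 0.9, 2.6]
grip_width: 0.0217
grip_force: 39.8
```

Contact with the worktop. I'll open fully, then withdraw upwards.

Call:
send_path(
  ticks=[
    {},
    {},
    {},
    {},
    {},
    {},
    {},
    {},
    {},
    {},
    {},
    {},
  ],
  aperture=0.087,
)

```text
time: 15.5
position: [0.4913, -0.1368, 0.0092]
tool_rot: [0.093, 0.996, -0.0, 0.0]
ft_force: [-1.2, -0.2, 0.1]
grip_width: 0.0854
grip_force: 0.0
```

Call:
send_path(
  ticks=[
    {"z":-0.01},
    {"z":-0.02},
    {"z":-0.03},
    {"z":-0.03},
    {"z":-0.03},
    {"z":-0.02},
    {},
    {},
    {},
  ],
)

```text
time: 16.25
position: [0.4905, -0.1364, 0.1488]
tool_rot: [0.093, 0.996, 0.0, -0.001]
ft_force: [-0.3, -1.0, -0.5]
grip_width: 0.0872
grip_force: 0.0
```

```bash
python3 - <<'E'
from rig import robot
import cv2
i=robot.camera("side")["img"][:,:,::-1]
cv2.imwrite("pics/s5.png",cv2.resize(i[170:290,270:430],None,fx=4,fy=4,interpolation=cv2.INTER_CUBIC))
E
```

```text
(no output)
```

View pics/s5.png

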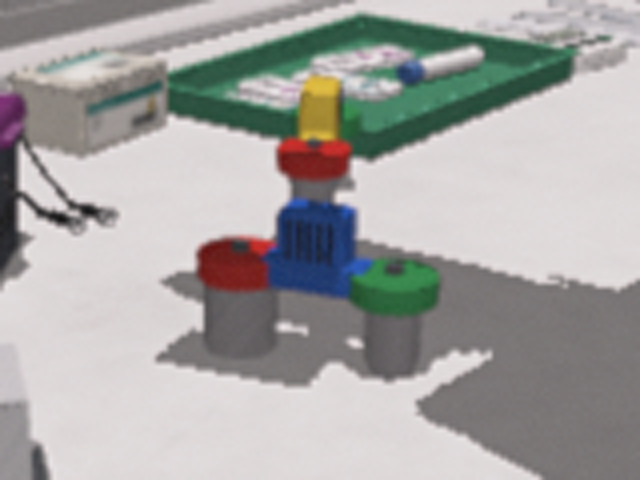

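The blue gauge stands upright on both plugs on the bare worktop, with its collars at crop (235,262) and (396,287) as before. The gripper is clear and the yellow gauge hasn't moved.

```bash
python3 -c "
from rig import robot
print(robot.hand_in())"
```

```text
the job is handed in; nothing more can be done
None
```

The job is handed in at about 16 s of the 64 s allowed: the go plug seated fully home, the no-go plug rested on the bore's mouth at about 8 N without entering, and the blue gauge stands released on the worktop, though hand-in returned no verdict.

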